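# Put the straw holder back together and close its lid

### The arm

A 7-joint arm with a two-finger parallel gripper is mounted at the origin on a cart in front of the work surface, level with it; the furniture and walls round the work are solid. World frame = base frame: x ahead of the robot, y to its left, z up, the work surface at z = 0. Lengths are in m, angles in rad, forces in N, time in s.
With the tool pointing down it reaches from about 0.4 to 0.85 m from the base axis. Payload 10.4 kg.
Tool frame: the origin (TCP) lies at the centre of the arm's flange, where the gripper is bolted on; the fingertips stand 182 mm ahead of it and the grasp point (between the pads) lies r.grasp_offset ahead of it (r.grasp_offset is the distance from the TCP to the grasp point, in m); z points along the fingers, y is the line along which they close (so a half turn about z gives the same grasp; the last joint's range is limited). The gripper opens to 87 mm and grips with 3 to 60 N. Pads are 19 mm wide; open, the fingers measure 117 mm over their backs; the gripper's body (75 mm by 190 mm) begins 51 mm behind the grasp point.
Start: joints at [1.195, 0.332, -0.065, 1.46, 0.022, 1.35, -0.088], TCP at [0.216, -0.587, 0.405] pointing down, gripper open.
Joint ranges: [-2.6, 2.6], [-0.5, 2.12], [-1.47, 1.34], [0.16, 2.42], [-1.27, 4.41], [0.06, 2.06], [-2.6, 2.6]. Speed limits (rad/s): [2.22, 2.22, 2.79, 2.79, 3.14, 3.14, 3.14].

### API

Orientations are given as a unit quaternion [x, y, z, w].
In Python, from bench import status, vision, job, spotter, r gives the robot as it stands. The module is installed in compiled form; this text tells all that it offers.
- The arm moves only by the tool play_rows, never from a script. Its argument "series" is a list of rows, each a list of 6 numbers: the shift along the tool's x, y, z each as a share of 150 mm, from -1 to 1, then the turn, a rotation vector about the tool's x, y, z each as a share of 30 degrees, from -1 to 1. In form: [[x, y, z, ax, ay, az], ...]. A call has 1 to 5 rows; each row is the pose to reach, as a shift and turn from the pose commanded when the call began, along the tool's axes at that moment; what a row does not reach only later rows make up. A row lasts 1/10 s, in which the tool goes at most 50 mm and 8.59 degrees, less where a joint would pass 70% of its speed; a pose out of reach is approached as far as the arm can. A call with a number of a shift or a turn outside -1 to 1 is refused whole. A call with a gripper value outside its range is refused whole. "fingers" is the opening, from -1 (shut) to 1 (fully open), set as the call begins (left out, the last holds). The fingers move at their own pace and stop on an object; "squeeze" is the grip in N (left out, the last holds). Time passes only in rows, so rows that repeat a pose let the fingers close. It gives the time, the measured TCP pose, the force, the opening and the grip force at its end, in the units of the state.
- status.read_state(): the state, without advancing time (a new reading comes with each control period).
- vision.camera(name): name is "scene" or "side" or "wrist"; returns the picture (384x512x3 uint8, blue, green, red); there is no depth.
- vision.calibration(name): a dict with "fx", "fy", "cx", "cy" (pixels), "rvec" (rotation vector, rad) and "tvec" (3), from world to camera coordinates, as OpenCV has them; the wrist camera has in their place "T_tool_cam" (4x4, takes a point from camera to tool coordinates, whose origin is the TCP and whose axes are the flange's). Camera axes: x right, y down, z forward; pixel columns grow to the right and rows downward; lengths in m; the calibration is good to about 2 mm. The wrist camera is an equidistant fisheye: a pixel r from the principal point sees the ray r / f radians off the axis. A picture is of the moment at which its call begins: read the wrist's pose just before it. calibration takes no time and is no camera call.
- job.close_job(): hands the job in; it is judged then, once.
Trained networks look in the newest picture that a camera, given by its name, has taken for a name from the list of things; names that differ only in an ending like _2 or _b are one class to them, and where a whole thing is asked for, a point or a joint stands for the part that bears it (a point fixed in the world has none). Each returns a list of dicts, best first, with "conf" (0 to 1); they miss things now and then, are a little off and sometimes report something else, mostly with a low value. They report only what shows in the picture. A call takes as long as a camera call. They do not tell look-alikes from the thing itself.
- spotter.boxes_of(camera, name): "point" ([x, y, z] in m, in world coordinates, good to about 4 mm: the middle of the surface that is visible of it).
- spotter.regions_of(camera, name): "pixels" (384x512 bool, what is visible of it).
The state is a dict: "time": time; "joint_positions": joint angles; "joint_vel": joint speeds; "joint_torque": joint torques, N m; "ee_pos": TCP position; "eef_rot": TCP orientation; "ft_force": force on the tool from outside, world axes, zero at the start; "torque": the same for the moment, N m; "width": finger opening in m; "grip_force": force on a finger pad.
Only numpy, scipy, OpenCV 4.12 (cv2) and the standard library are available. Lean on these libraries where they do the work, as an engineer would, in place of code of your own. Each camera call takes 0.05 s, during which the arm holds its last target. There are 200 camera calls.

### The job

The straw holder has been washed: put the loose steel tube back on its slanted stand. Push the tube down over the stand's spigot until it sits fully home on the collar, holding on to it until it is seated rather than letting it drop, then swing the hinged dust lid shut over the tube's mouth. Leave everything else on the serving cart standing where it is.

Things in the scene. Friction and masses are not known exactly. Their poses are not given: they have to be found in the camera images.
- tube: The loose tube: plain steel, open and alike at both ends, 54 mm outside diameter, 45.4 mm bore, 100 mm long, 0.1 to 0.21 kg. It stands upright on the cart right of the stand, in one of three places; salt shaker and spice jar have the others, at least 100 mm away between centres. Origin: centre of its lower end; z along its axis, up as it stands.
- tube_center (a point): The tube's centre, on its axis, 50 mm from either end; axes as tube.
- spigot: The fixed stand's spigot: steel post 41.6 mm in diameter, 58 mm long, the last 12 mm tapering to 28 mm. Origin: centre of its collar's top face (66 mm in diameter, 60 mm above the cart), where the tube's end sits when home. z: along the spigot, leaning 25 degrees from vertical to the stand's front, roughly towards the robot; x: to the lid's strap behind, rising 25 degrees; y level.
- spigot_top (a point): Centre of the spigot's tip, 58 mm along z from spigot; axes as spigot. The stand's wooden base below is 190 x 120 x 12 mm.
- lid_hinge (a point): Middle of the lid's hinge axis, at x 60, y 0, z 104 mm in the frame of spigot, at the top of a steel strap 26 mm wide and 5 mm thick that stands behind the tube, parallel to it. Axes as spigot; the hinge turns about y.
- dust_lid (a joint): Angle of the lid, rad: 0 shut (square across the seated tube's mouth, 2 mm above it), growing as it swings up and back; starts open at 2.05 to 2.35 (upright or leaning a little back), stop at 2.5. It stays where it is left (hinge friction 0.07 Nm). At angle a the lid runs from the hinge along (-cos a, 0, sin a) in the frame of spigot.
- lid_tip (a point): Free end of the lid: a steel disc 68 mm in diameter, 4 mm thick, centred 60 mm from the hinge, with a tab 24 mm wide that ends here, 110 mm from the hinge. Axes turn with the lid: -x from hinge to tip, y along the hinge, z out of the upper face (at the back when open).
- salt_shaker: Bystander: grey salt shaker, 44 mm across, 90 mm tall, standing upright. Origin: centre of its underside.
- spice_jar: Bystander: spice jar with a black cap, 41 mm across, 105 mm tall, standing upright. Origin: centre of its underside.
Mind the look-alikes: they are no part of the job. Leave any green look-alike of the tube alone.

How it is judged:
By the outcome, as a careful person would: the job done as asked, in the order asked, and still so for the second after the job is handed in, with the robot touching nothing.
It also fails if it takes over 61 s, if anything falls off the work surface, if the arm or the gripper's body presses on something with over 40 N, if the wrist force passes 120 N, or if a joint passes its speed limit or range.

## Working session

There is one attempt and no reset: what is moved stays moved. The work goes in short steps, Python scripts to look and compute and a tool call to move; the robot and the scene stay as the last step left them, time stands still between calls to the robot, and variables do not carry over. Pictures are saved under pics/ and viewed, at most 10 in all, crops included, and the job is handed in when it is done.

Besides the shell and the picture viewer there is one more tool, called after ">>>" by a JSON object that holds its "method" and its "body", one argument or row to a line. play_rows: Moves the arm, as the interface text tells. Shift numbers are shares of 150 mm and turn numbers shares of 30 degrees, none past 1 either way. Its arguments: {"type":"object","properties":{"series":{"type":"array","items":{"type":"array","items":{"type":"number"}}},"fingers":{"type":"number"},"squeeze":{"type":"number"}},"required":["series"]}

```bash
mkdir -p pics; python3 - <<'E'
from bench import status, vision, spotter, r
import cv2, numpy as np
np.set_printoptions(precision=4,suppress=True)
s=status.read_state(); print(s['time'],s['ee_pos'],s['eef_rot'],r.grasp_offset,s['width'])
ims=[]
for c in ['scene','side']:
    ims.append(vision.camera(c)); k=vision.calibration(c); print(c,k)
    for n in ['tube','spigot','dust_lid','lid_tip','salt_shaker','spice_jar','lid_hinge','spigot_top','tube_center']:
        try: print(c,n,[(np.round(d['point'],3).tolist(),round(d['conf'],2)) for d in spotter.boxes_of(c,n)])
        except Exception as e: print(n,e)
cv2.imwrite('pics/a.png',cv2.resize(np.vstack(ims),None,fx=.78,fy=.78,interpolation=cv2.INTER_AREA)) 
cv2.imwrite('pics/scene.png',ims[0]);cv2.imwrite('pics/side.png',ims[1])
print(vision.calibration('wrist'))
E
```

```text
0.0 [ 0.2159 -0.5864  0.4039] [ 0.9845  0.1755 -0.0002 -0.0007] 0.1635 0.08723329074123426
scene {'fx': 490.49569148727835, 'fy': 490.49569148727835, 'cx': 261.47984725880104, 'cy': 183.90535221988716, 'rvec': array([ 0.6985, -2.3822,  1.4516]), 'tvec': array([0.4213, 0.2552, 0.9534])}
scene tube [([0.455, -0.275, 0.065], 0.69), ([0.37, -0.278, 0.062], 0.56)]
scene spigot [([0.652, 0.089, 0.112], 0.56)]
scene dust_lid [([0.658, 0.079, 0.237], 0.88)]
scene lid_tip [([0.652, 0.082, 0.24], 0.68)]
scene salt_shaker [([0.457, -0.131, 0.048], 0.8), ([0.458, -0.279, 0.062], 0.55)]
scene spice_jar [([0.614, -0.19, 0.063], 0.76), ([0.654, 0.089, 0.108], 0.2)]
scene lid_hinge [([0.655, 0.088, 0.11], 0.88)]
scene spigot_top [([0.654, 0.089, 0.108], 0.68)]
scene tube_center [([0.458, -0.282, 0.065], 0.87), ([0.37, -0.272, 0.062], 0.78)]
side {'fx': 444.600007868895, 'fy': 444.600007868895, 'cx': 252.69008384702144, 'cy': 192.62562055086264, 'rvec': array([ 0.5809, -2.4033,  1.5333]), 'tvec': array([0.4182, 0.249 , 0.7788])}
side tube [([0.37, -0.272, 0.063], 0.66), ([0.457, -0.271, 0.061], 0.55)]
side spigot [([0.658, 0.085, 0.109], 0.96)]
side dust_lid [([0.657, 0.082, 0.237], 0.83)]
side lid_tip [([0.66, 0.082, 0.238], 0.95)]
side salt_shaker [([0.461, -0.124, 0.047], 0.77)]
side spice_jar [([0.617, -0.184, 0.064], 0.96)]
side lid_hinge [([0.652, 0.09, 0.107], 0.57)]
side spigot_top [([0.656, 0.088, 0.107], 0.74)]
side tube_center [([0.373, -0.275, 0.062], 0.82), ([0.457, -0.276, 0.061], 0.64)]
{'fx': 297.3186396354542, 'fy': 297.3186396354542, 'cx': 254.11145694201804, 'cy': 193.27140482254146, 'T_tool_cam': array([[ 0.0001, -0.9599, -0.2804,  0.0762],
       [ 1.    , -0.0001,  0.0007, -0.0006],
       [-0.0007, -0.2804,  0.9599,  0.0197],
       [ 0.    ,  0.    ,  0.    ,  1.    ]])}
```

View pics/a.png

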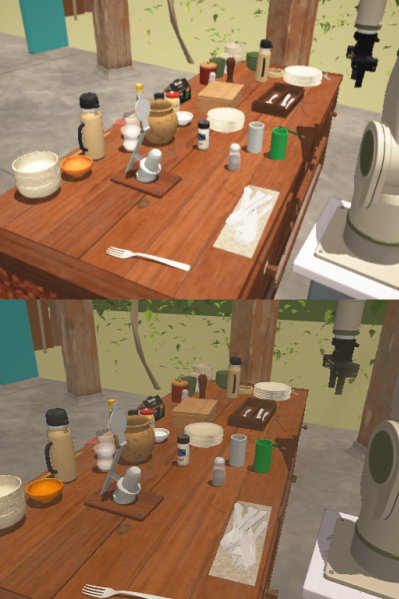

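```bash
python3 - <<'E'
from bench import vision
import cv2,numpy as np
k=vision.calibration('scene')
K=np.array([[k['fx'],0,k['cx']],[0,k['fy'],k['cy']],[0,0,1]])
p,_=cv2.projectPoints(np.array([[.456,-.277,.063],[.37,-.275,.062],[.655,.085,.11]]),k['rvec'],k['tvec'],K,None)
print(p.reshape(-1,2))
R=cv2.Rodrigues(k['rvec'])[0];print(-R.T@k['tvec'])
im=cv2.imread('pics/scene.png');c=p.reshape(-1,2)[:2].mean(0).astype(int)
cv2.imwrite('pics/b.png',cv2.resize(im[max(0,c[1]-80):c[1]+80,max(0,c[0]-110):c[0]+110],None,fx=3.4,fy=3.4,interpolation=cv2.INTER_CUBIC))
print(c)
E
```

```text
[[327.89164393 174.20993526]
 [357.04112273 183.03825085]
 [185.15732163 191.81697043]]
[-0.01242568  0.84699779  0.6587581 ]
[342 178]
```

View pics/b.png

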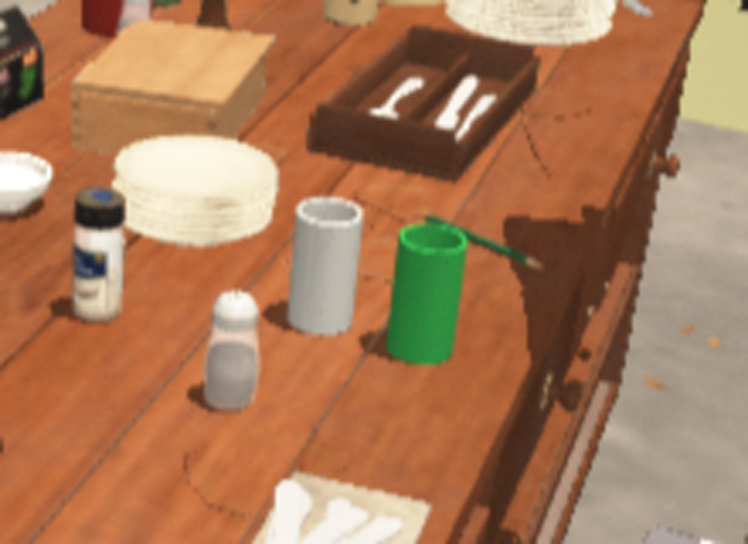

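The picture has two tube candidates: the grey steel tube at scene pixel (328,174) and the green look-alike at (357,183). The task says plain steel, so the grey one is meant, and the crop confirms it. Salt shaker, spice jar and the stand (185,192) with its open lid also show. Next I fit the poses using silhouettes.

```bash
cat > h.py <<'E'
from bench import status, vision, spotter, r
import cv2, numpy as np
from scipy.optimize import minimize
from scipy.spatial.transform import Rotation as Ro
np.set_printoptions(precision=4,suppress=True)
t=np.linspace(0,2*np.pi,40)
def ring(rad,z,c=(0,0)): return np.c_[c[0]+rad*np.cos(t),c[1]+rad*np.sin(t),0*t+z]
def frame(x,y,yaw): # yaw: direction of front
    f=np.array([np.cos(yaw),np.sin(yaw),0]);u=np.array([0,0,1.]);s,c=np.sin(np.radians(25)),np.cos(np.radians(25))
    Z=s*f+c*u;X=-c*f+s*u;Y=np.cross(Z,X)
    return np.c_[X,Y,Z],np.array([x,y,.06])
def proj(P,cam):
    k=vision.calibration(cam);K=np.array([[k['fx'],0,k['cx']],[0,k['fy'],k['cy']],[0,0,1]])
    return cv2.projectPoints(np.asarray(P,float),k['rvec'],k['tvec'],K,None)[0].reshape(-1,2)
def hull(P,cam,S=4):
    m=np.zeros((384*S,512*S),np.uint8)
    cv2.fillConvexPoly(m,cv2.convexHull(((proj(P,cam)+.5)*S).astype(np.float32)).astype(np.int32),1)
    return cv2.resize(m.astype(np.float32),(512,384),interpolation=cv2.INTER_AREA)
def tubeP(x,y): return np.vstack([ring(.027,0),ring(.027,.1)])+[x,y,0]
def spig(p):
    R,o=frame(*p[:3]); g=lambda P:P@R.T+o
    return g(np.vstack([ring(.0208,0),ring(.0208,.046),ring(.014,.058)])), g(np.vstack([ring(.033,0),ring(.033,-.004)])), g
def lid(p):
    R,o=frame(*p[:3]);a=p[3]
    d=np.array([-np.cos(a),0,np.sin(a)]);n=np.array([np.sin(a),0,np.cos(a)]);h=np.array([.06,0,.104]);y=np.array([0,1.,0])
    disc=ring(.034,0)
    out=[]
    for e in(-.002,.002):
        out+= [h+d*(.06+q[0])+y*q[1]+n*e for q in disc]+[h+d*.11+y*.012*q+n*e for q in(-1,1)]
    return np.array(out)@R.T+o
E
python3 - <<'E'
from h import *
M={}
for c in('scene','side'):
    vision.camera(c)
    for n in('tube','spigot','dust_lid'):
        for i,d in enumerate(spotter.regions_of(c,n)[:3]):
            m=d['pixels'];ys,xs=np.nonzero(m);print(c,n,i,round(d['conf'],2),m.sum(),xs.min(),xs.max(),ys.min(),ys.max())
            M[f'{c}_{n}_{i}']=m
np.savez('m.npz',**M)
out=[]
for c,(x0,y0) in(('scene',(130,110)),('side',(110,120))):
    im=cv2.imread(f'pics/{c}.png');im=cv2.resize(im,None,fx=4,fy=4,interpolation=cv2.INTER_CUBIC)
    for n,col in(('spigot',(0,0,255)),('dust_lid',(255,0,0))):
        k=f'{c}_{n}_0'
        if k in M:
            cs,_=cv2.findContours(cv2.resize(M[k].astype(np.uint8),None,fx=4,fy=4,interpolation=cv2.INTER_NEAREST),0,2);cv2.drawContours(im,cs,-1,col,1)
    out.append(im[4*y0:4*y0+560,4*x0:4*x0+400])
cv2.imwrite('pics/c.png',np.hstack(out))
E
```

```text
scene tube 0 0.94 718 317 338 156 195
scene tube 1 0.93 793 346 369 164 204
scene spigot 0 0.78 1929 160 207 117 226
scene dust_lid 0 0.75 605 173 192 118 166
scene dust_lid 1 0.72 546 253 268 153 191
side tube 0 0.77 813 294 315 173 214
side tube 1 0.61 909 325 349 178 221
side spigot 0 0.71 2370 129 181 131 254
side dust_lid 0 0.63 869 140 162 132 188
side dust_lid 1 0.45 584 227 242 173 212
```

View pics/c.png

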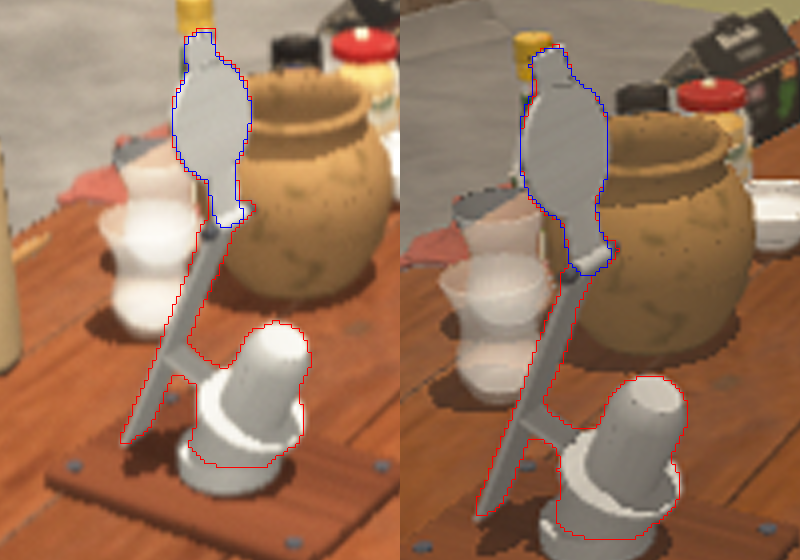

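Both masks follow the stand closely: in the scene image the spigot tip is at about (199,192), the hinge at (185,163) and the lid tip at (180,118). Now I fit the model to them.

```bash
cat > fit.py <<'E'
from h import *
M=np.load('m.npz')
def box(x0,x1,y0,y1,z0,z1): return np.array([[x,y,z] for x in(x0,x1) for y in(y0,y1) for z in(z0,z1)])
def union(c,parts): 
    m=np.zeros((384,512),np.float32)
    for P in parts: m=np.maximum(m,hull(P,c))
    return m
def lidparts(p):
    R,o=frame(*p[:3]);a=p[3];d=np.array([-np.cos(a),0,np.sin(a)]);n=np.array([np.sin(a),0,np.cos(a)])
    L=np.c_[-d,[0,1,0],n];h=np.array([.06,0,.104]);g=lambda P:(P@L.T+h)@R.T+o
    D=ring(.034,0,(-.06,0));return [g(np.vstack([D-[0,0,.002],D+[0,0,.002]])),g(box(-.11,0,-.012,.012,-.002,.002))]
def standparts(p):
    S,C,g=spig(p);return [S,g(np.vstack([ring(.033,0),ring(.033,-p[4])])),g(box(.0575,.0625,-.013,.013,p[5],.104)),g(box(.03,.06,-.006,.006,-.012,0))]
def cost(p,cams=('scene','side')):
    e=0
    for c in cams:
        l=union(c,lidparts(p)); s=np.maximum(l,union(c,standparts(p)))
        e+=np.abs(l-M[c+'_dust_lid_0']).sum()+np.abs(s-M[c+'_spigot_0']).sum()
    return e
if __name__=='__main__':
    for cams in(('scene','side'),('scene',),('side',)):
        best=None
        for yaw in(2.6,3.14,3.7):
            p0=np.array([.64,.085,yaw,2.2,.02,-.04])
            q=minimize(lambda d:cost(p0+d,cams),np.zeros(6),method='Nelder-Mead',options=dict(initial_simplex=np.vstack([np.zeros(6),np.diag([.02,.02,.4,.1,.01,.01])]),maxfev=700))
            if best is None or q.fun<best[1]: best=(p0+q.x,q.fun)
        print(cams,best)
        if len(cams)==2: np.save('p.npy',best[0])
    for cams in(('scene','side'),('scene',),('side',)):
        q=minimize(lambda x:sum(np.abs(hull(tubeP(*x),c)-M[c+'_tube_0']).sum() for c in cams),[.456,-.277],method='Nelder-Mead',options=dict(initial_simplex=[[.456,-.277],[.466,-.277],[.456,-.267]]))
        print('tube',cams,q.x,q.fun)
E
python3 fit.py
```

```text
Traceback (most recent call last):
  File "fit.py", line 25, in <module>
    q=minimize(lambda d:cost(p0+d,cams),np.zeros(6),method='Nelder-Mead',options=dict(initial_simplex=np.vstack([np.zeros(6),np.diag([.02,.02,.4,.1,.01,.01])]),maxfev=700))
  File "fit.py", line 25, in <lambda>
    q=minimize(lambda d:cost(p0+d,cams),np.zeros(6),method='Nelder-Mead',options=dict(initial_simplex=np.vstack([np.zeros(6),np.diag([.02,.02,.4,.1,.01,.01])]),maxfev=700))
                        ~~~~^^^^^^^^^^^
  File "fit.py", line 17, in cost
    l=union(c,lidparts(p)); s=np.maximum(l,union(c,standparts(p)))
  File "fit.py", line 6, in union
    for P in parts: m=np.maximum(m,hull(P,c))
                                   ~~~~^^^^^
  File "h.py", line 17, in hull
    cv2.fillConvexPoly(m,cv2.convexHull(((proj(P,cam)+.5)*S).astype(np.float32)).astype(np.int32),1)
                                          ~~~~^^^^^^^
  File "h.py", line 13, in proj
    k=vision.calibration(cam);K=np.array([[k['fx'],0,k['cx']],[0,k['fy'],k['cy']],[0,0,1]])
ValueError: time passes only in moves, steps and waits
```

```bash
sed -i 's/^def proj/import functools\ncal=functools.cache(vision.calibration)\ndef proj/; s/k=vision.calibration(cam);K/k=cal(cam);K/' h.py; time python3 fit.py; python3 -c "
from h import *
print(status.read_state()['time'])"
```

```text
('scene', 'side') (array([ 0.6392,  0.0788,  3.2425,  2.1189,  0.019 , -0.0409]), np.float64(842.0625))
('scene',) (array([ 0.6415,  0.0782,  3.2398,  2.1165,  0.0241, -0.0443]), np.float64(309.75))
('side',) (array([ 0.6361,  0.081 ,  3.2188,  2.1263,  0.0182, -0.0385]), np.float64(374.25))
tube ('scene', 'side') [ 0.4623 -0.2912] 129.3125
tube ('scene',) [ 0.4659 -0.2941] 58.0
tube ('side',) [ 0.4616 -0.2905] 46.3125
1.4
real	0m41.316s
user	1m24.794s
sys	0m46.084s
```

Fits agree to about 3 mm: tube near (0.462, -0.291), stand origin near (0.639, 0.079), front yaw 3.24, lid 2.12 rad. I start moving towards the tube and will refine with the wrist camera.

```bash
cat >> h.py <<'E'
def down(yaw,tilt=0):  # tool x at yaw; tilt>0: tool z leans away from tool-x heading
    B=np.c_[[np.cos(yaw),np.sin(yaw),0],[np.sin(yaw),-np.cos(yaw),0],[0,0,-1.]]
    return B@Ro.from_euler('y',tilt).as_matrix()
def plan(pos,R,P0=None,n=1):
    s=status.read_state(); p,C=(np.array(s['ee_pos']),Ro.from_quat(s['eef_rot']).as_matrix()) if P0 is None else P0
    for i in range(n):
        d=C.T@(np.asarray(pos)-p);w=Ro.from_matrix(C.T@R).as_rotvec()
        k=max(1,np.abs(d).max()/.15,np.abs(w).max()/np.radians(30))
        if i==0: print('state',np.array(s['ee_pos']) if P0 is None else p,'left mm',np.round(d*1000,1),'deg',np.round(np.degrees(w),1))
        f=1/max(1,k) if k>1 else 1
        d=d*f;w=w*f; row=np.round(np.r_[d/.15,w/np.radians(30)],3); print('row',row.tolist())
        p=p+C@(row[:3]*.15);C=C@Ro.from_rotvec(row[3:]*np.radians(30)).as_matrix()
        if k<=1:break
E
python3 -c "
from h import *
print(down(2.6)); s=status.read_state();C=Ro.from_quat(s['eef_rot']).as_matrix();print(C)
plan([.462,-.291,.40],down(2.6),n=7)"
```

```text
[[-0.8569  0.5155  0.    ]
 [ 0.5155  0.8569  0.    ]
 [ 0.      0.     -1.    ]]
[[ 0.9384  0.3455  0.    ]
 [ 0.3455 -0.9384 -0.0001]
 [ 0.      0.0001 -1.    ]]
state [ 0.216  -0.5865  0.4048] left mm [ 333.  -192.3    4.7] deg [   0.     0.  -128.8]
row [0.517, -0.299, 0.007, 0.0, 0.0, -1.0]
row [0.597, 0.0, 0.007, 0.0, 0.0, -1.0]
row [0.517, 0.299, 0.008, 0.0, 0.0, -1.0]
row [0.299, 0.517, 0.007, -0.0, 0.0, -1.0]
row [-0.0, 0.175, 0.003, -0.0, 0.0, -0.292]
```

>>> {"method": "play_rows", "body": {
  "series": [
    [0.52, -0.3, 0, 0, 0, -1],
    [0.52, -0.3, 0, 0, 0, -1],
    [0.52, -0.3, 0, 0, 0, -1],
    [0.52, -0.3, 0, 0, 0, -1]
  ],
  "fingers": 1
}}

```text
time: 1.8
ee_pos: [0.2748, -0.5162, 0.4051]
eef_rot: [0.904, 0.428, 0.0, 0.0]
ft_force: [-0.6, 0.1, 0.0]
width: 0.0869
grip_force: 0.0
```

>>> {"method": "play_rows", "body": {
  "series": [
    [0.6, 0, 0, 0, 0, -1],
    [0.6, 0, 0, 0, 0, -1],
    [0.6, 0, 0, 0, 0, -1],
    [0.6, 0, 0, 0, 0, -1]
  ]
}}

```text
time: 2.2
ee_pos: [0.3323, -0.447, 0.4051]
eef_rot: [0.762, 0.647, -0.0, 0.0]
ft_force: [-0.2, -1.1, -0.0]
width: 0.0871
grip_force: 0.0
```

>>> {"method": "play_rows", "body": {
  "series": [
    [0.52, 0.3, 0, 0, 0, -1],
    [0.52, 0.3, 0, 0, 0, -1],
    [0.52, 0.3, 0, 0, 0, -1],
    [0.52, 0.3, 0, 0, 0, -1]
  ]
}}

```text
time: 2.6
ee_pos: [0.3898, -0.3777, 0.405]
eef_rot: [0.569, 0.823, -0.0, 0.0]
ft_force: [-1.3, -0.8, -0.1]
width: 0.0873
grip_force: 0.0
```

>>> {"method": "play_rows", "body": {
  "series": [
    [0.3, 0.52, 0, 0, 0, -1],
    [0.3, 0.52, 0, 0, 0, -1],
    [0.3, 0.52, 0, 0, 0, -1],
    [0.3, 0.52, 0, 0, 0, -1]
  ]
}}

```text
time: 3.0
ee_pos: [0.4474, -0.3084, 0.4049]
eef_rot: [0.336, 0.942, 0.0, 0.0]
ft_force: [0.3, -1.6, -0.9]
width: 0.0869
grip_force: 0.0
```

```bash
cat >> h.py <<'E'
def wproj(P,s):
    k=cal('wrist');T=np.array(k['T_tool_cam']);C=Ro.from_quat(s['eef_rot']).as_matrix()
    Q=(np.asarray(P)-s['ee_pos'])@C; Q=(Q-T[:3,3])@T[:3,:3]
    rr=np.hypot(Q[:,0],Q[:,1]);th=np.arctan2(rr,Q[:,2]);return np.c_[k['cx']+k['fx']*th*Q[:,0]/rr,k['cy']+k['fy']*th*Q[:,1]/rr]
def whull(P,s,S=4):
    m=np.zeros((384*S,512*S),np.uint8)
    cv2.fillConvexPoly(m,cv2.convexHull(((wproj(P,s)+.5)*S).astype(np.float32)).astype(np.int32),1)
    return cv2.resize(m.astype(np.float32),(512,384),interpolation=cv2.INTER_AREA)
E
python3 - <<'E'
from h import *
s=status.read_state();im=vision.camera('wrist')
R=spotter.regions_of('wrist','tube')
x0=np.array([.4623,-.2912])
for d in R:
    m=d['pixels'];ys,xs=np.nonzero(m);g=im[m].mean(0)
    q=minimize(lambda x:np.abs(whull(tubeP(*x),s)-m).sum(),x0,method='Nelder-Mead',options=dict(initial_simplex=[x0,x0+[.01,0],x0+[0,.01]]))
    print(round(d['conf'],2),m.sum(),xs.mean(),ys.mean(),g,q.x,q.fun)
    cs,_=cv2.findContours(m.astype(np.uint8),0,2);cv2.drawContours(im,cs,-1,(0,0,255),1)
print(s['joint_positions'])
for u in wproj(np.vstack([ring(.027,.1),ring(.027,0)])+[*x0,0],s): cv2.circle(im,tuple(int(v) for v in u),1,(255,0,0),-1)
cv2.imwrite('pics/w1.png',im)
plan([.462,-.291,.40],down(2.6))
E
```

```text
0.85 1627 215.37984019668102 123.7160417947142 [ 56.8556 119.1592  58.1813] [ 0.3752 -0.2949] 923.25
0.66 2319 273.882276843467 186.10306166451056 [103.4317 111.2557 118.4554] [ 0.4635 -0.2951] 473.4375
[ 0.9681  0.19   -0.5053  1.6567  0.0944  1.3188  1.3319]
state [ 0.4466 -0.3096  0.4048] left mm [ 0.  24.2  4.8] deg [-0.   0.  -8.7]
row [0.0, 0.161, 0.032, -0.0, 0.0, -0.289]
```

View pics/w1.png

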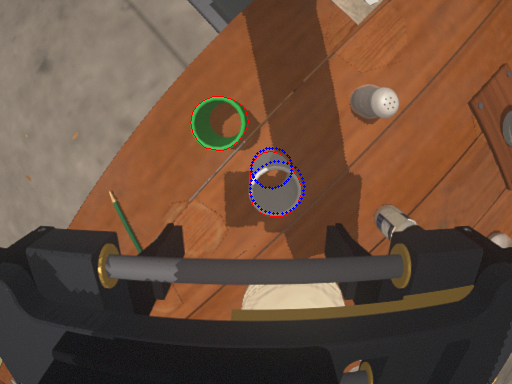

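```bash
python3 - <<'E'
from h import *
s=status.read_state();im=vision.camera('wrist')
a=cv2.resize(im[125:235,210:340],None,fx=4,fy=4,interpolation=cv2.INTER_CUBIC)
m=max(spotter.regions_of('wrist','tube'),key=lambda d:d['pixels'].sum())['pixels'].astype(np.uint8)
b=a.copy();cs,_=cv2.findContours(cv2.resize(m[125:235,210:340],None,fx=4,fy=4,interpolation=cv2.INTER_NEAREST),0,2);cv2.drawContours(b,cs,-1,(0,0,255),1)
for z in(0,.1):
  for u in wproj(ring(.027,z)+[.4635,-.2951,0],s): cv2.circle(b,tuple(int(v) for v in (u+.5-[210,125])*4),1,(255,0,0),-1)
cv2.imwrite('pics/w2.png',np.vstack([a,b])[:, :][:, :520][:880] if 0 else cv2.resize(np.hstack([a,b]),None,fx=.76,fy=.76))
E
```

```text
(no output)
```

View pics/w2.png

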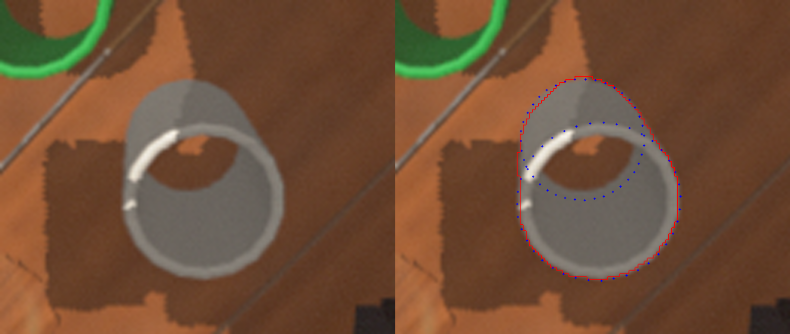

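The wrist crop shows the grey tube's rim centred near (277,190), and the fit matches it: tube at about (0.463, -0.294). Now I go down to grasp it.

```bash
python3 -c "
from h import *
plan([.463,-.294,.2435],down(2.6),n=3)"
```

```text
state [ 0.4463 -0.31    0.4048] left mm [ -2.5  23.  161.3] deg [-0.   0.  -8.9]
row [-0.016, 0.142, 1.0, -0.0, 0.0, -0.277]
row [-0.002, 0.011, 0.075, -0.0, 0.0, -0.021]
```

>>> {"method": "play_rows", "body": {
  "series": [
    [-0.017, 0.153, 0.1, 0, 0, -0.3],
    [-0.017, 0.153, 0.1, 0, 0, -0.3],
    [-0.017, 0.153, 0.4, 0, 0, -0.3],
    [-0.017, 0.153, 0.7, 0, 0, -0.3],
    [-0.017, 0.153, 0.9, 0, 0, -0.3]
  ]
}}

```text
time: 3.7
ee_pos: [0.462, -0.294, 0.2673]
eef_rot: [0.267, 0.964, 0.0, -0.001]
ft_force: [-0.2, -0.6, -0.0]
width: 0.087
grip_force: 0.0
```

```bash
python3 -c "
from h import *
plan([.463,-.294,.2435],down(2.6),n=3)"
```

```text
state [ 0.462  -0.294   0.2673] left mm [-0.9  0.6 23.8] deg [-0.  -0.1  0. ]
row [-0.006, 0.004, 0.158, -0.001, -0.004, 0.0]
```

>>> {"method": "play_rows", "body": {
  "series": [
    [-0.006, 0.004, 0.16, 0, 0, 0],
    [-0.006, 0.004, 0.16, 0, 0, 0]
  ]
}}

```text
time: 3.9
ee_pos: [0.4628, -0.2937, 0.2429]
eef_rot: [0.267, 0.964, 0.001, -0.003]
ft_force: [-0.2, 0.1, 0.6]
width: 0.0866
grip_force: 0.0
```

>>> {"method": "play_rows", "body": {
  "series": [
    [0, 0, 0, 0, 0, 0],
    [0, 0, 0, 0, 0, 0],
    [0, 0, 0, 0, 0, 0],
    [0, 0, 0, 0, 0, 0],
    [0, 0, 0, 0, 0, 0]
  ],
  "fingers": -1,
  "squeeze": 35
}}

```text
time: 4.4
ee_pos: [0.4643, -0.2938, 0.2464]
eef_rot: [0.266, 0.964, -0.0, 0.0]
ft_force: [-1.3, -1.2, 0.8]
width: 0.0551
grip_force: 0.4
```

>>> {"method": "play_rows", "body": {
  "series": [
    [0, 0, 0, 0, 0, 0],
    [0, 0, 0, 0, 0, 0],
    [0, 0, -0.3, 0, 0, 0],
    [0, 0, -0.6, 0, 0, 0],
    [0, 0, -0.95, 0, 0, 0]
  ]
}}

```text
time: 4.9
ee_pos: [0.4637, -0.2934, 0.3864]
eef_rot: [0.265, 0.964, 0.001, -0.001]
ft_force: [0.7, -1.7, -1.1]
width: 0.0535
grip_force: 35.0
```

```bash
python3 - <<'E'
from h import *
s=status.read_state();print(s['width'],s['grip_force'],s['ft_force'])
p=np.load('p.npy');R,o=frame(*p[:3]);Z=R[:,2]
T=np.c_[-R[:,0],R[:,1],-Z]
pre=o+Z*(.2435+.105)
print(R,pre,o+Z*.2435)
print('way');plan([.5,-.08,.42],T,n=8)
print('direct');plan(pre,T,n=8)
E
```

```text
0.053478513206626554 34.95211983354238 [ 0.6827 -1.6975 -1.0786]
[[ 0.9017 -0.1007 -0.4205]
 [ 0.0913  0.9949 -0.0426]
 [ 0.4226  0.      0.9063]] [0.4926 0.064  0.3758] [0.5368 0.0685 0.2807]
way
state [ 0.4637 -0.2934  0.3864] left mm [ 78.  201.9 -33.4] deg [ -7.9 -24.3 -36. ]
row [0.386, 1.0, -0.165, -0.196, -0.601, -0.891]
row [-0.052, 0.37, -0.033, -0.068, -0.208, -0.308]
direct
state [ 0.4637 -0.2934  0.3864] left mm [157.9 321.8  11. ] deg [ -7.9 -24.3 -36. ]
row [0.491, 1.0, 0.034, -0.123, -0.377, -0.559]
row [0.17, 1.0, 0.032, -0.112, -0.343, -0.509]
row [-0.023, 0.26, 0.022, -0.029, -0.089, -0.131]
```

>>> {"method": "play_rows", "body": {
  "series": [
    [0.39, 1, -0.17, -0.2, -0.6, -0.9],
    [0.39, 1, -0.17, -0.2, -0.6, -0.9],
    [0.39, 1, -0.17, -0.2, -0.6, -0.9],
    [0.39, 1, -0.17, -0.2, -0.6, -0.9],
    [0.39, 1, -0.17, -0.2, -0.6, -0.9]
  ]
}}

```text
time: 5.4
ee_pos: [0.4906, -0.1321, 0.4116]
eef_rot: [0.027, 0.986, 0.008, 0.164]
ft_force: [-1.5, -1.8, -1.4]
width: 0.0529
grip_force: 35.0
```

```bash
cat > st.py <<'E'
from h import *
p=np.load('p.npy');Rs,o=frame(*p[:3]);Z=Rs[:,2];T=np.c_[-Rs[:,0],Rs[:,1],-Z]
def go(h,n=4): plan(o+Z*(.2435+h),T,n=n)
E
python3 - <<'E'
from st import *
go(.105)
# wrist view of tube in hand & spigot
E
```

```text
state [ 0.4906 -0.1321  0.4116] left mm [ 20.7 194.9  36. ] deg [-1.9 -6.  -8.6]
row [0.106, 1.0, 0.184, -0.049, -0.154, -0.221]
row [0.002, 0.3, 0.062, -0.014, -0.046, -0.066]
```

>>> {"method": "play_rows", "body": {
  "series": [
    [0.11, 1, 0.1, -0.06, -0.2, -0.29],
    [0.11, 1, 0.1, -0.06, -0.2, -0.29],
    [0.11, 1, 0.1, -0.06, -0.2, -0.29],
    [0.11, 1, 0.1, -0.06, -0.2, -0.29]
  ]
}}

```text
time: 5.8
ee_pos: [0.4878, 0.0215, 0.3952]
eef_rot: [-0.049, 0.976, 0.011, 0.214]
ft_force: [0.4, -1.0, -1.7]
width: 0.0529
grip_force: 35.0
```

```bash
python3 - <<'E'
from st import *
go(.105)
E
```

```text
state [0.4878 0.0215 0.3952] left mm [-0.1 41.8 21.4] deg [ 0.  -0.3 -0. ]
row [-0.001, 0.278, 0.143, 0.001, -0.009, -0.001]
```

>>> {"method": "play_rows", "body": {
  "series": [
    [0, 0.28, 0.14, 0, 0, 0],
    [0, 0.28, 0.14, 0, 0, 0],
    [0, 0.28, 0.14, 0, 0, 0]
  ]
}}

```text
time: 6.1
ee_pos: [0.4933, 0.0582, 0.376]
eef_rot: [-0.046, 0.976, 0.01, 0.214]
ft_force: [0.5, -1.6, -1.4]
width: 0.0534
grip_force: 35.0
```

```bash
python3 - <<'E'
from st import *
s=status.read_state();go(.105)
out=[]
g=lambda P:P@Rs.T+o
C=Ro.from_quat(s['eef_rot']).as_matrix();e=np.array(s['ee_pos'])
tb=np.vstack([ring(.027,.2435-.1),ring(.027,.2435)])@C.T+e
sp=np.vstack([ring(.0208,0),ring(.0208,.046),ring(.014,.058),ring(.033,0)])
for c in('scene','side','wrist'):
    im=vision.camera(c);cv2.imwrite(f'pics/x_{c}.png',im)
    f=(lambda P:proj(P,c)) if c!='wrist' else (lambda P:wproj(P,s))
    ctr=f(np.array([g(np.array([[0,0,.08]]))[0]]))[0]; S=4 if c!='wrist' else 3
    im=cv2.resize(im,None,fx=S,fy=S,interpolation=cv2.INTER_CUBIC)
    for P,col in((tb,(255,0,0)),(g(sp),(0,0,255))):
        for u in f(P): cv2.circle(im,tuple(int(v) for v in (u+.5)*S),1,col,-1)
    x,y=[int(v*S) for v in ctr]
    x=max(130,x);y=max(260,y)
    out.append(im[y-260:y+260,x-130:x+130]);print(c,ctr,out[-1].shape)
cv2.imwrite('pics/x.png',np.hstack([cv2.resize(q,(260,520)) for q in out]))
E
```

```text
state [0.4933 0.0582 0.376 ] left mm [0.2 5.8 0.2] deg [-0.1 -0.3 -0.3]
row [0.001, 0.039, 0.001, -0.004, -0.01, -0.011]
scene [204.3629 187.3259] (520, 260, 3)
side [176.3951 209.1845] (520, 260, 3)
wrist [260.9604 199.8637] (520, 260, 3)
```

View pics/x.png

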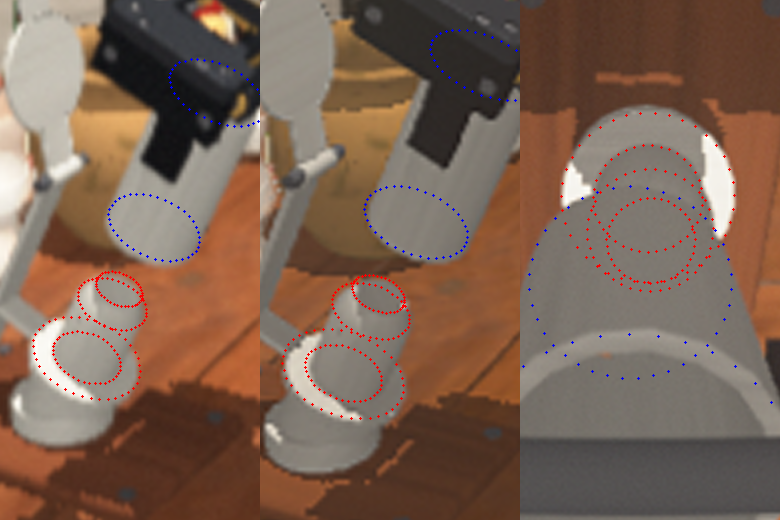

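Scene and side show the held tube lined up above the spigot within about 2 mm, and the wrist view shows the collar model on the real collar. I take out the last y error and then descend along the axis, watching the force.

```bash
python3 -c "
from st import *
go(.105);go(.06)"
```

```text
state [0.4935 0.057  0.3768] left mm [0.6 7.1 0.7] deg [-0.2 -0.2 -0.4]
row [0.004, 0.047, 0.005, -0.007, -0.006, -0.015]
state [0.4935 0.057  0.3768] left mm [ 0.5  7.2 45.7] deg [-0.2 -0.2 -0.4]
row [0.003, 0.048, 0.305, -0.007, -0.006, -0.015]
```

>>> {"method": "play_rows", "body": {
  "series": [
    [0, 0.047, 0, 0, 0, -0.015],
    [0, 0.047, 0, 0, 0, -0.015],
    [0, 0.047, 0.1, 0, 0, -0.015],
    [0, 0.047, 0.2, 0, 0, -0.015],
    [0, 0.047, 0.2, 0, 0, -0.015]
  ]
}}

```text
time: 6.75
ee_pos: [0.5051, 0.0664, 0.3481]
eef_rot: [-0.05, 0.976, 0.01, 0.214]
ft_force: [-0.0, -0.2, -2.3]
width: 0.0532
grip_force: 35.0
```

```bash
python3 - <<'E'
from st import *
go(.06)
s=status.read_state()
g=lambda P:P@Rs.T+o
C=Ro.from_quat(s['eef_rot']).as_matrix();e=np.array(s['ee_pos'])
tb=np.vstack([ring(.027,.2435-.1),ring(.027,.2435)])@C.T+e
sp=np.vstack([ring(.0208,0),ring(.0208,.046),ring(.014,.058),ring(.033,0)])
out=[]
for c in('scene','side'):
    im=vision.camera(c);a=proj(g(np.array([[0,0,.06]])),c)[0];S=5
    x,y=[int(v) for v in a]
    q=cv2.resize(im[y-55:y+55,x-38:x+38],None,fx=S,fy=S,interpolation=cv2.INTER_CUBIC);w=q.copy()
    for P,col in((tb,(255,0,0)),(g(sp),(0,0,255))):
        for u in proj(P,c): cv2.circle(w,tuple(int(v) for v in (u+.5-[x-38,y-55])*S),1,col,-1)
    out.append(w)
cv2.imwrite('pics/y.png',np.hstack(out))
E
```

```text
state [0.5051 0.0664 0.3481] left mm [-0.4 -1.1 14.5] deg [-0.1 -0.3  0.1]
row [-0.002, -0.007, 0.097, -0.003, -0.009, 0.004]
```

View pics/y.png

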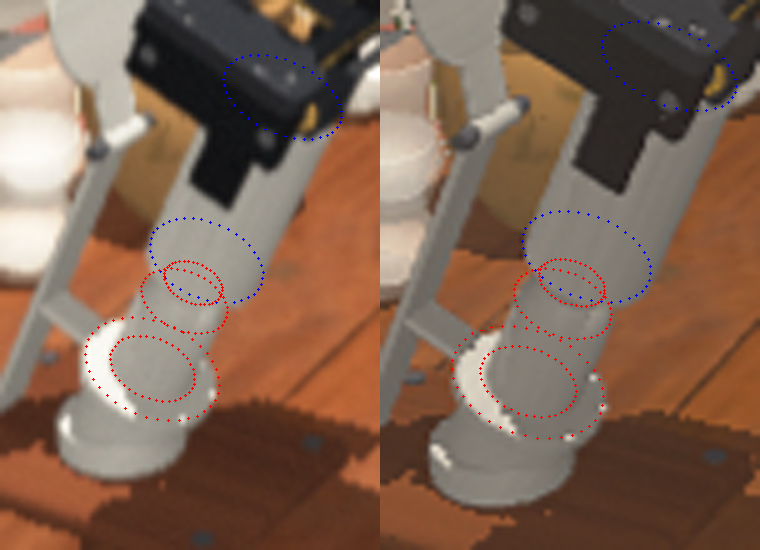

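The tube end (blue) and the spigot (red) match the picture in both views to about 1 px (2 mm), so I go on down.

>>> {"method": "play_rows", "body": {
  "series": [
    [0, -0.007, 0.06, 0, 0, 0],
    [0, -0.007, 0.12, 0, 0, 0],
    [0, -0.007, 0.18, 0, 0, 0],
    [0, -0.007, 0.2, 0, 0, 0]
  ]
}}

```text
time: 7.25
ee_pos: [0.5179, 0.0668, 0.3225]
eef_rot: [-0.05, 0.975, 0.009, 0.215]
ft_force: [-0.3, -0.2, -2.4]
width: 0.0533
grip_force: 35.0
```

```bash
python3 -c "
from st import *
go(.04);s=status.read_state();print(Rs.T@s['ft_force'])"
```

```text
state [0.5179 0.0668 0.3225] left mm [ 0.5 -0.2  5.8] deg [-0.2 -0.1  0.2]
row [0.003, -0.001, 0.039, -0.005, -0.004, 0.005]
[-1.2648 -0.122  -2.0297]
```

>>> {"method": "play_rows", "body": {
  "series": [
    [0, 0, 0.03, 0, 0, 0],
    [0, 0, 0.06, 0, 0, 0],
    [0, 0, 0.09, 0, 0, 0],
    [0, 0, 0.09, 0, 0, 0]
  ]
}}

```text
time: 7.65
ee_pos: [0.5235, 0.0674, 0.3096]
eef_rot: [-0.05, 0.975, 0.009, 0.215]
ft_force: [0.5, 0.3, -0.8]
width: 0.0534
grip_force: 35.0
```

```bash
python3 -c "
from st import *
go(.0);s=status.read_state();print(Rs.T@s['ft_force'],Rs.T@s['torque'])"
```

```text
state [0.5235 0.0674 0.3096] left mm [ 0.1 -0.2 31.8] deg [-0.1 -0.2  0.2]
row [0.001, -0.001, 0.212, -0.005, -0.006, 0.005]
[ 0.1435  0.245  -0.9151] [ 0.0703  0.5572 -0.0576]
```

>>> {"method": "play_rows", "body": {
  "series": [
    [0, 0, 0.04, 0, 0, 0],
    [0, 0, 0.08, 0, 0, 0],
    [0, 0, 0.12, 0, 0, 0],
    [0, 0, 0.16, 0, 0, 0],
    [0, 0, 0.16, 0, 0, 0]
  ]
}}

```text
time: 8.15
ee_pos: [0.5336, 0.0684, 0.2872]
eef_rot: [-0.05, 0.975, 0.01, 0.214]
ft_force: [0.6, 0.4, -1.4]
width: 0.0532
grip_force: 35.0
```

```bash
python3 -c "
from st import *
go(.0);s=status.read_state();print(Rs.T@s['ft_force'],Rs.T@s['torque'])"
```

```text
state [0.5336 0.0684 0.2872] left mm [-0.2 -0.2  7.3] deg [-0.1 -0.2  0.2]
row [-0.001, -0.002, 0.049, -0.004, -0.007, 0.005]
[-0.0319  0.3488 -1.5027] [0.1177 0.4998 0.0243]
```

Nearly home. The last few millimetres go slowly until the force rises.

>>> {"method": "play_rows", "body": {
  "series": [
    [0, 0, 0.013, 0, 0, 0],
    [0, 0, 0.026, 0, 0, 0],
    [0, 0, 0.04, 0, 0, 0],
    [0, 0, 0.04, 0, 0, 0]
  ]
}}

```text
time: 8.55
ee_pos: [0.5362, 0.0688, 0.2831]
eef_rot: [-0.05, 0.975, 0.009, 0.215]
ft_force: [-3.7, -0.1, 2.1]
width: 0.0532
grip_force: 35.0
```

>>> {"method": "play_rows", "body": {
  "series": [
    [0, 0, 0.007, 0, 0, 0],
    [0, 0, 0.013, 0, 0, 0],
    [0, 0, 0.013, 0, 0, 0]
  ]
}}

```text
time: 8.85
ee_pos: [0.5368, 0.0695, 0.2829]
eef_rot: [-0.051, 0.975, 0.008, 0.215]
ft_force: [-27.0, -3.8, 31.4]
width: 0.0531
grip_force: 35.1
```

```bash
python3 -c "
from st import *
go(.0);s=status.read_state();print(Rs.T@s['ft_force'],Rs.T@s['torque'])"
```

```text
state [0.5368 0.0695 0.2829] left mm [ 1. -1.  2.] deg [-0.3 -0.1  0.3]
row [0.007, -0.007, 0.013, -0.009, -0.004, 0.009]
[-11.4034  -1.0561  40.0065] [-0.1915  3.0417  0.0847]
```

>>> {"method": "play_rows", "body": {
  "series": [
    [0, 0, -0.01, 0, 0, 0],
    [0, 0, -0.01, 0, 0, 0],
    [0, 0, -0.01, 0, 0, 0]
  ]
}}

```text
time: 9.15
ee_pos: [0.5364, 0.0689, 0.2829]
eef_rot: [-0.05, 0.975, 0.009, 0.215]
ft_force: [-8.7, 0.2, 9.6]
width: 0.0538
grip_force: 35.0
```

```bash
python3 - <<'E'
from st import *
s=status.read_state();print(Rs.T@s['ft_force'],Rs.T@s['torque'])
g=lambda P:P@Rs.T+o
tb=np.vstack([ring(.027,0),ring(.027,.1)])
out=[]
for c in('scene','side'):
    im=vision.camera(c);a=proj(g(np.array([[0,0,.04]])),c)[0];S=5
    x,y=[int(v) for v in a]
    q=cv2.resize(im[y-55:y+55,x-38:x+38],None,fx=S,fy=S,interpolation=cv2.INTER_CUBIC)
    for u in proj(g(tb),c): cv2.circle(q,tuple(int(v) for v in (u+.5-[x-38,y-55])*S),1,(255,0,0),-1)
    out.append(q)
cv2.imwrite('pics/z.png',np.hstack(out))
E
```

```text
[-3.7663  1.0886 12.2957] [ 0.0675  1.0901 -0.0271]
```

View pics/z.png

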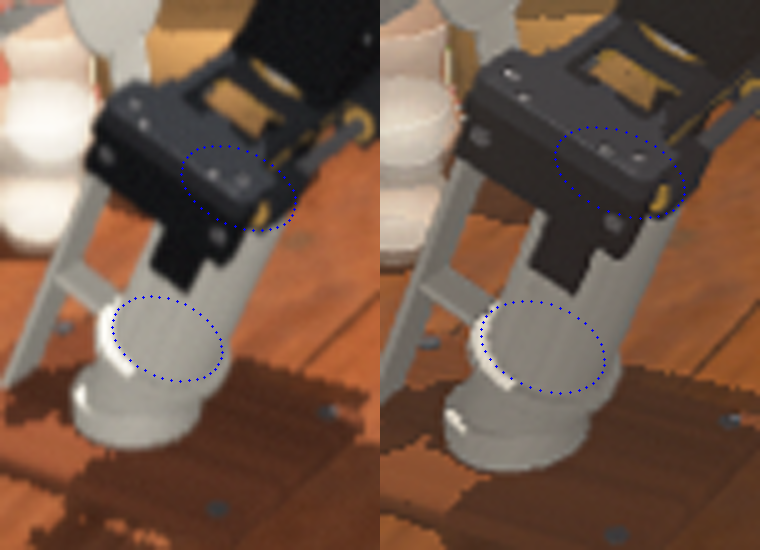

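Both views show the tube end down on the collar ring with no gap. I release it and back out along the axis.

>>> {"method": "play_rows", "body": {
  "series": [
    [0, 0, 0, 0, 0, 0],
    [0, 0, 0, 0, 0, 0],
    [0, 0, 0, 0, 0, 0],
    [0, 0, 0, 0, 0, 0],
    [0, 0, 0, 0, 0, 0]
  ],
  "fingers": 1
}}

```text
time: 9.75
ee_pos: [0.5363, 0.0686, 0.2824]
eef_rot: [-0.05, 0.975, 0.009, 0.215]
ft_force: [-0.1, -0.4, -0.4]
width: 0.0837
grip_force: 0.0
```

>>> {"method": "play_rows", "body": {
  "series": [
    [0, 0, -0.1, 0, 0, 0],
    [0, 0, -0.35, 0, 0, 0],
    [0, 0, -0.65, 0, 0, 0],
    [0, 0, -1, 0, 0, 0],
    [0, 0, -1, 0, 0, 0]
  ]
}}

```text
time: 10.25
ee_pos: [0.4729, 0.0648, 0.4251]
eef_rot: [-0.051, 0.974, 0.007, 0.22]
ft_force: [0.9, 0.3, 0.1]
width: 0.0869
grip_force: 0.0
```

```bash
python3 - <<'E'
from st import *
# verify seated tube and lid angle; estimate pot position
for c in('scene','side'):
    vision.camera(c)
    print(c,[(np.round(Rs.T@(np.array(d['point'])-o),3),round(d['conf'],2)) for d in spotter.boxes_of(c,'tube')])
    print(c,'lid',[(np.round(Rs.T@(np.array(d['point'])-o),3),round(d['conf'],2)) for d in spotter.boxes_of(c,'lid_tip')])
    k=vision.calibration(c);R=cv2.Rodrigues(k['rvec'])[0];cam=-R.T@k['tvec']
    for px in ((dict(scene=(206,187),side=(187,208)))[c],(dict(scene=(230,160),side=(200,180)))[c]):
        d=R.T@np.array([(px[0]-k['cx'])/k['fx'],(px[1]-k['cy'])/k['fy'],1]);print(px,'on table',cam-d*cam[2]/d[2])
R2=Rs;a=p[3]
for rho in(.0,.06,.08,.11): print(rho,o+Rs@(np.array([.06,0,.104])+rho*np.array([-np.cos(a),0,np.sin(a)])))
print('n',Rs@np.array([np.sin(a),0,np.cos(a)]))
E
```

```text
scene [(array([0.001, 0.022, 0.067]), 0.9), (array([-0.274, -0.327,  0.13 ]), 0.64)]
scene lid [(array([0.091, 0.002, 0.159]), 0.7)]
(206, 187) on table [ 0.7585 -0.123   0.    ]
(230, 160) on table [ 0.8073 -0.3107 -0.    ]
side [(array([-0.275, -0.321,  0.129]), 0.81), (array([-0.001,  0.02 ,  0.068]), 0.76)]
side lid [(array([ 0.095, -0.001,  0.154]), 0.81)]
(187, 208) on table [ 0.7406 -0.1511  0.    ]
(200, 180) on table [ 0.8121 -0.327   0.    ]
0.0 [0.6495 0.0799 0.1796]
0.06 [0.6562 0.0805 0.2392]
0.08 [0.6584 0.0808 0.2591]
0.11 [0.6618 0.0811 0.2889]
n [ 0.9887  0.1001 -0.1116]
```

The tube is released and stands seated (network point on the axis at z ≈ 67 mm, as a seated tube should give). Now I plan the lid push and check the space behind the lid.

```bash
cat >> st.py <<'E'
hg=o+Rs@np.array([.06,0,.104]);xh=np.array([Rs[0,0],Rs[1,0],0]);xh/=np.linalg.norm(xh)
V=down(p[2],0)
def tip(b,u): return hg+b*xh+[0,0,u+.182]
def gt(b,u,n=4): plan(tip(b,u),V,n=n)
E
python3 - <<'E'
from st import *
def tri(a,b):
    Ps=[]
    for c in('scene','side'):
        k=cal(c);K=np.array([[k['fx'],0,k['cx']],[0,k['fy'],k['cy']],[0,0,1]]);Ps.append(K@np.c_[cv2.Rodrigues(k['rvec'])[0],k['tvec']])
    X=cv2.triangulatePoints(Ps[0],Ps[1],np.array(a,float),np.array(b,float));return (X[:3]/X[3]).ravel()
print('yellow cap',tri((179,112),(143,129)),'thermos cap',tri((115,126),(77,139)),'red cap',tri((221,119),(188,141)))
for px in((118,201),(167,192)):
    k=cal('scene');R=cv2.Rodrigues(k['rvec'])[0];cam=-R.T@k['tvec'];d=R.T@np.array([(px[0]-k['cx'])/k['fx'],(px[1]-k['cy'])/k['fy'],1]);print(px,cam-d*cam[2]/d[2])
s=status.read_state();e=np.array(s['ee_pos'])
print(V);plan(e+[0,0,.11],V)
print(tip(.05,.15),tip(.05,.07));plan(tip(.05,.15),V,P0=(e+[0,0,.11],V),n=4)
E
```

```text
yellow cap [ 0.7731 -0.0424  0.2439] thermos cap [0.6742 0.2438 0.3181] red cap [ 0.8805 -0.3679  0.1037]
(118, 201) [0.9034 0.0726 0.    ]
(167, 192) [ 0.8295 -0.0387  0.    ]
[[-0.9949 -0.1007  0.    ]
 [-0.1007  0.9949  0.    ]
 [ 0.      0.     -1.    ]]
state [0.4735 0.0624 0.417 ] left mm [-46.   -0.2 -99.9] deg [-0.1 24.7  0.1]
row [-0.307, -0.001, -0.666, -0.003, 0.824, 0.004]
[0.6993 0.0849 0.5116] [0.6993 0.0849 0.4316]
state [0.4735 0.0624 0.527 ] left mm [-226.9   -0.4   15.4] deg [0. 0. 0.]
row [-1.0, -0.002, 0.068, 0.0, 0.0, 0.0]
row [-0.512, -0.001, 0.034, 0.0, 0.0, 0.0]
```

>>> {"method": "play_rows", "body": {
  "series": [
    [-0.31, 0, -0.67, 0, 0.82, 0],
    [-0.31, 0, -0.67, 0, 0.82, 0],
    [-0.31, 0, -0.67, 0, 0.82, 0],
    [-0.31, 0, -0.67, 0, 0.82, 0]
  ],
  "fingers": -1,
  "squeeze": 20
}}

```text
time: 10.95
ee_pos: [0.4749, 0.0617, 0.5311]
eef_rot: [-0.051, 0.999, -0.0, -0.0]
ft_force: [1.0, 0.7, -1.3]
width: 0.0626
grip_force: 0.0
```

```bash
python3 -c "
from st import *
gt(.05,.15)"
```

```text
state [0.4749 0.0617 0.5311] left mm [-225.6    0.3   19.4] deg [-0. -0.  0.]
row [-1.0, 0.001, 0.086, -0.001, -0.0, 0.001]
row [-0.504, 0.001, 0.044, -0.0, -0.0, 0.0]
```

>>> {"method": "play_rows", "body": {
  "series": [
    [-0.33, 0, 0, 0, 0, 0],
    [-0.66, 0, 0, 0, 0, 0],
    [-1, 0, 0, 0, 0, 0],
    [-1, 0, 0, 0, 0, 0]
  ]
}}

```text
time: 11.35
ee_pos: [0.6276, 0.0783, 0.5228]
eef_rot: [-0.051, 0.999, 0.0, -0.002]
ft_force: [-1.8, -0.1, -1.0]
width: 0.031
grip_force: 0.0
```

>>> {"method": "play_rows", "body": {
  "series": [
    [-0.3, 0, 0, 0, 0, 0],
    [-0.51, 0, 0.05, 0, 0, 0],
    [-0.51, 0, 0.13, 0, 0, 0]
  ]
}}

```text
time: 11.65
ee_pos: [0.7023, 0.0875, 0.5051]
eef_rot: [-0.052, 0.999, -0.0, 0.0]
ft_force: [-0.1, 0.1, -0.7]
width: 0.0072
grip_force: 0.0
```

```bash
python3 - <<'E'
from st import *
gt(.05,.07)
out=[]
for c,y,x in(('scene',60,110),('side',70,80)):
    im=vision.camera(c);out.append(cv2.resize(im[y:y+180,x:x+130],None,fx=3,fy=3))
cv2.imwrite('pics/v.png',np.hstack(out))
E
```

```text
state [0.7023 0.0875 0.5051] left mm [ 3.3 -2.2 73.5] deg [-0.   0.   0.2]
row [0.022, -0.015, 0.49, -0.002, 0.001, 0.006]
```

View pics/v.png

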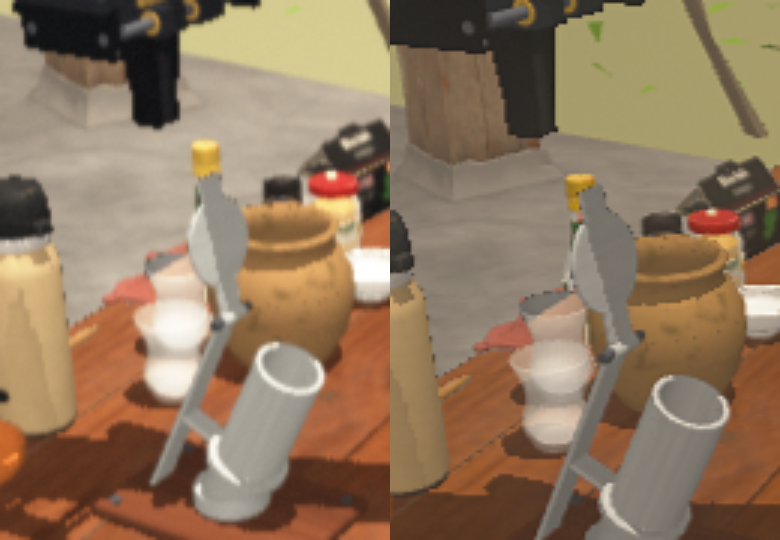

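The tube is seated in both views, the lid stands upright, and the closed fingers hang above and behind the lid with clear space. I lower them behind the lid and begin the push.

>>> {"method": "play_rows", "body": {
  "series": [
    [0.02, -0.015, 0.25, 0, 0, 0],
    [0.02, -0.015, 0.49, 0, 0, 0],
    [0.02, -0.015, 0.49, 0, 0, 0],
    [0.02, -0.015, 0.49, 0, 0, 0]
  ]
}}

```text
time: 12.15
ee_pos: [0.696, 0.0831, 0.4382]
eef_rot: [-0.051, 0.999, -0.002, 0.002]
ft_force: [-0.0, -0.5, 0.2]
width: 0.0007
grip_force: 0.0
```

```bash
cat > path.py <<'E'
from st import *
s=status.read_state();e=np.array(s['ee_pos']);C=Ro.from_quat(s['eef_rot']).as_matrix()
print(e,s['ft_force'],'b,u',(e-hg)@xh,e[2]-.182-hg[2])
for ph in(90,75,60,45,30,15,0,-12,-25):
    q=np.radians(ph);c=.07*np.array([-np.cos(q),np.sin(q)])+.002*np.array([np.sin(q),np.cos(q)])
    b=c[0]+(.0095 if ph>=0 else -.0095);print(ph,np.round(C.T@(tip(b,c[1])-e)/.15,3))
E
python3 path.py
```

```text
[0.696  0.0831 0.4382] [-0.0328 -0.5093  0.2417] b,u 0.04651742426092614 0.07659726280075174
90 [0.234 0.01  0.043]
75 [0.355 0.011 0.055]
60 [0.469 0.011 0.098]
45 [0.568 0.011 0.169]
30 [0.645 0.012 0.263]
15 [0.696 0.012 0.374]
0 [0.716 0.013 0.494]
-12 [0.835 0.013 0.591]
-25 [0.805 0.014 0.692]
```

>>> {"method": "play_rows", "body": {
  "series": [
    [0.12, 0.01, 0.03, 0, 0, 0],
    [0.23, 0.01, 0.043, 0, 0, 0],
    [0.35, 0.01, 0.055, 0, 0, 0],
    [0.47, 0.01, 0.098, 0, 0, 0],
    [0.57, 0.01, 0.17, 0, 0, 0]
  ]
}}

```text
time: 12.65
ee_pos: [0.6108, 0.0771, 0.4149]
eef_rot: [-0.052, 0.999, -0.002, 0.005]
ft_force: [1.1, 1.1, -0.6]
width: 0.0003
grip_force: 0.5
```

```bash
python3 path.py
```

```text
[0.6108 0.0771 0.4149] [ 1.1093  1.1353 -0.6336] b,u -0.038854181883044646 0.053278316588053654
90 [-0.337 -0.009 -0.108]
75 [-0.215 -0.009 -0.097]
60 [-0.101 -0.008 -0.055]
45 [-0.002 -0.008  0.016]
30 [ 0.076 -0.007  0.11 ]
15 [ 0.127 -0.007  0.22 ]
0 [ 0.148 -0.006  0.34 ]
-12 [ 0.268 -0.006  0.437]
-25 [ 0.238 -0.005  0.538]
```

>>> {"method": "play_rows", "body": {
  "series": [
    [0.076, -0.007, 0.11, 0, 0, 0],
    [0.13, -0.007, 0.22, 0, 0, 0],
    [0.19, -0.007, 0.33, 0, 0, 0],
    [0.23, -0.007, 0.42, 0, 0, 0],
    [0.23, -0.007, 0.45, 0, 0, 0]
  ]
}}

```text
time: 13.15
ee_pos: [0.5773, 0.0718, 0.3452]
eef_rot: [-0.051, 0.999, -0.002, 0.003]
ft_force: [-0.3, 0.3, 1.3]
width: 0.0003
grip_force: 0.4
```

```bash
python3 path.py; python3 - <<'E'
from st import *
vision.camera('side');print([(np.round(Rs.T@(np.array(d['point'])-o),3),round(d['conf'],2)) for d in spotter.boxes_of('side','lid_tip')])
E
```

```text
[0.5773 0.0718 0.3452] [-0.2892  0.3347  1.3413] b,u -0.07273043412622075 -0.016409209050831985
90 [-0.565  0.001 -0.572]
75 [-0.444  0.001 -0.561]
60 [-0.33   0.002 -0.518]
45 [-0.231  0.002 -0.447]
30 [-0.153  0.003 -0.353]
15 [-0.102  0.004 -0.242]
0 [-0.082  0.004 -0.122]
-12 [ 0.038  0.005 -0.026]
-25 [0.008 0.005 0.076]
[(array([0.01 , 0.01 , 0.113]), 0.77)]
```

>>> {"method": "play_rows", "body": {
  "series": [
    [0, 0, 0.02, 0, 0, 0],
    [0, 0, 0.04, 0, 0, 0],
    [0, 0, 0.06, 0, 0, 0],
    [0, 0, 0.06, 0, 0, 0]
  ]
}}

```text
time: 13.65
ee_pos: [0.5779, 0.0715, 0.3352]
eef_rot: [-0.051, 0.999, -0.002, 0.003]
ft_force: [-0.6, -0.3, 4.3]
width: 0.0008
grip_force: 1.9
```

>>> {"method": "play_rows", "body": {
  "series": [
    [0, 0, 0.01, 0, 0, 0],
    [0, 0, 0.02, 0, 0, 0],
    [0, 0, 0.02, 0, 0, 0]
  ]
}}

```text
time: 13.95
ee_pos: [0.578, 0.0717, 0.3343]
eef_rot: [-0.051, 0.999, -0.002, 0.004]
ft_force: [-6.2, -2.0, 21.2]
width: 0.0003
grip_force: 11.3
```

The push stopped firmly at the predicted shut height. I retract and check.

>>> {"method": "play_rows", "body": {
  "series": [
    [0, 0, -0.1, 0, 0, 0],
    [0, 0, -0.4, 0, 0, 0],
    [0, 0, -0.7, 0, 0, 0],
    [0.1, 0, -1, 0, 0, 0],
    [0.1, 0, -1, 0, 0, 0]
  ]
}}

```text
time: 14.45
ee_pos: [0.5613, 0.0719, 0.4878]
eef_rot: [-0.052, 0.999, -0.002, 0.006]
ft_force: [-0.5, 0.2, -0.4]
width: -0.0
grip_force: 0.0
```

```bash
python3 - <<'E'
from st import *
import fit
q=p.copy();ims=[]
for c,y,x in(('scene',90,110),('side',110,80)):
    im=vision.camera(c)
    R=spotter.regions_of(c,'dust_lid')
    m=R[0]['pixels'] if R else None
    if m is not None:
        L=[np.abs(fit.union(c,fit.lidparts(np.r_[p[:3],a]))-m).sum() for a in np.arange(-.1,.4,.02)];i=int(np.argmin(L));print(c,R[0]['conf'],m.sum(),'angle',-.1+.02*i,L[i])
    w=cv2.resize(im[y:y+150,x:x+130],None,fx=3,fy=3)
    for P in fit.lidparts(np.r_[p[:3],0.]):
        for u in proj(P,c): cv2.circle(w,tuple(int(v) for v in (u+.5-[x,y])*3),1,(0,0,255),-1)
    ims.append(w)
cv2.imwrite('pics/f.png',np.hstack(ims))
E
```

```text
scene 0.56 620 angle -0.04000000000000001 74.5
side 0.64 859 angle -0.04000000000000001 81.625
```

View pics/f.png

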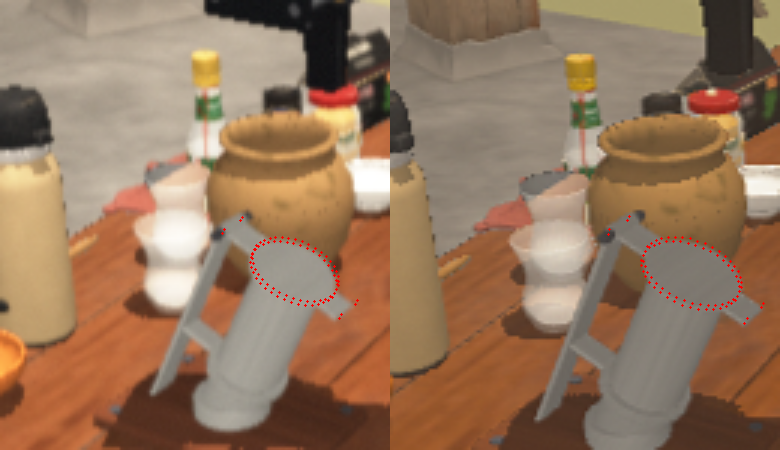

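The lid lies shut square across the tube's mouth in both views (fitted angle about 0), the tube is on its collar, and the robot touches nothing.

```bash
python3 -c "
from bench import job
print(job.close_job())"
```

```text
the job is handed in; nothing more can be done
None
```

The steel tube is seated fully on the stand's collar and was held until it was home. The dust lid is shut over its mouth, the camera views showed nothing else moved, and the job is handed in at about 14.5 s of the 61 s allowed.

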